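# Close the resin bottle and hold the curing lamp over the repaired track

### The job

I have just brushed UV resin onto the repaired copper track of the circuit board. Take the brush out of the tool block and put it back into the open resin bottle, pushed fully home, and let go of it; then lift the curing lamp out of its dock and carry it over the tall parts of the board. Finish while still holding the lamp there: upright and still, its window about 8 mm above the bare copper strip, centred on it and lying the same way as the strip; nothing may touch the board, and leave everything else on the bench where it is.

Things in the scene. Friction and masses are not known exactly. Their poses are not given: they have to be found in the camera images.
- brush_cap (a point): resin brush: round black ribbed cap, 16 mm across, 36 mm high, on a rod 6 mm thick that tapers over its last 12 mm to a 3.6 mm tip, 42 mm below the cap; about 22 g. Stands upright in one of the tool block's three 10 mm holes, cap resting on the block (widest and lowest head of the three); lift 45 mm or more to free it. This point: middle of the cap, 18 mm above its underside; z up along the rod.
- brush_shoulder (a point): centre of the flat underside of the brush's cap (the shoulder that comes to rest on the bottle's rim), same axes.
- bottle_mouth (a point): resin bottle: the only open bottle, amber glass, 29 mm across, in a heavy steel foot 52 mm across; it does not move. This point: centre of its open mouth at the rim, 62 mm above the bench; z up. Neck 18 mm wide outside, bore 10 mm wide and 50 mm deep. The brush is home when its cap rests on the rim.
- rack: tool block: grey, fixed, 150 x 46 mm, 56 mm high, origin at the centre of its underside. Three holes along its x axis (x = -50, 0, 50 mm) hold the brush, the screwdriver and the pry stick in any order, so grip across the row (along the block's y). Tool block and lamp dock stand on opposite sides of the bench, either way round.
- lamp_mid (a point): curing lamp: flat cordless hand lamp, 100 to 190 g, standing head down in its dock. 110 mm high; aluminium body 20 mm (its x) by 32 mm (its y), from 24 mm above the window to the top; black head at the bottom 26 x 38 mm, 24 mm high. This point: its centre, 55 mm above the window; z up, away from the window. Grip the body across its 20 mm (along x).
- lamp_window (a point): centre of the lamp's glass window (16 mm along x, 30 mm along y), flush with the underside of the head; same axes as lamp_mid, so the window's long way is y.
- dock: charging dock of the lamp: white block fixed to the bench, 56 x 70 mm and 34 mm high on a 70 x 86 mm foot; origin in the centre of its underside. The lamp's head stands in its pocket (30 x 42 mm, 24 mm deep, floor 10 mm above the bench): lift straight up 30 mm or more to get it out.
- patch (a point): centre of the bare copper strip on the circuit board, the spot to be cured, on the board's upper face 32 mm above the bench. The strip is 10 mm (its x) by 26 mm (its y, the long way); z up. Within 25 mm of this point nothing stands more than 2 mm above the board.
- board: green circuit board 98 x 150 mm (x, y) in a fixed aluminium holder (150 mm square over all, jaws 36 mm high); origin on the bench under its centre. The copper strip's centre is at x 4, y 6 mm. Tall parts, measured from the strip: three capacitors 38 mm to -x (to 22 mm above the board), finned heatsink 57 mm to -y (20 mm), transformer 52 mm to +y (18 mm), header 36 mm to +x (9 mm).
- tip_cleaner: round black pot, 56 mm across, 26 mm high, with a ball of brass wool on top to 39 mm; a bystander, leave it alone. Origin in the middle of its underside.
- cleaner_bottle: small closed bottle, 30 mm across, 78 mm high, white cap; a bystander, leave it alone. Origin in the middle of its underside.
- solder_spool: spool of solder standing on its flange, 56 mm across, 46 mm high; a bystander, leave it alone. Origin in the middle of its underside.
- flux_tin: flat round metal tin, 56 mm across, 18 mm high; a bystander, leave it alone. Origin in the middle of its underside.
- tweezers: steel tweezers lying flat, 128 mm long, 6 mm high; a bystander, leave it alone. Origin in the middle of its underside.
- cutters: side cutters lying flat, 115 mm long, 13 mm high; a bystander, leave it alone. Origin in the middle of its underside.
- driver: small screwdriver with a pale 12 mm handle, 49 mm above the tool block; a bystander, leave it alone. Origin at the height of the block's top.
- spudger: flat black pry stick, 11 x 8 mm, 46 mm above the tool block; a bystander, leave it alone. Origin at the height of the block's top.

How it is judged:
By the outcome, as a careful person would: the job done as asked, in the order asked, and still so for the second after the job is handed in, while the arm keeps its last pose, push and grip.
It also fails if it takes over 66 s, if anything falls off the work surface, if the arm or the gripper's body presses on something with over 40 N, if the wrist force passes 120 N, or if a joint passes its speed limit or range.

### The arm

A 6-joint arm with a two-finger parallel gripper is mounted at the origin on the work surface. World frame = base frame: x ahead of the robot, y to its left, z up, the work surface at z = 0. Lengths are in m, angles in degrees, forces in N, time in s.
With the tool pointing down it reaches from about 0.35 to 0.875 m from the base axis. Payload 4.2 kg.
Tool frame: the origin (TCP) lies at the very end of the fingers, on their centre line; the grasp point (between the pads) lies 19 mm behind it; z points along the fingers, y is the line along which they close (so a half turn about z gives the same grasp; the last joint's range is limited). The gripper opens to 87 mm and grips with 3 to 60 N. Pads are 19 mm wide; open, the fingers measure 117 mm over their backs; the gripper's body (75 mm by 190 mm) begins 51 mm behind the grasp point.
Start: joints at [83.285, 22.042, 0.453, 0, -68.411, -14.817], TCP at [0.229, 0.581, 0.223] pointing down, gripper open.
Joint ranges: [-179.83, 179.83], [-69.29, 118.12], [-61.27, 80.66], [-181.25, 117.63], [-171.15, -9.14], [-177.46, 177.46]. Speed limits (degrees/s): [159.86, 159.86, 180, 180, 180, 180].

### API

Orientations are given as a 3x3 rotation matrix whose columns are the frame's x, y, z axes.
In Python, from station import sense, cams, r gives the robot as it stands. The module is installed in compiled form; this text tells all that it offers.
- The arm moves only by the tool step_arm, never from a script. Its argument "targets" is text: rows parted by semicolons, each of 4 numbers parted by spaces: the shift along the tool's x, y, z in cm, then the turn about the tool's z in degrees. In form: x y z turn; .... A call has 1 to 12 rows; each row shifts and turns the commanded pose from where the row before left it, along the tool's axes as they then stand; what a row does not reach is not made up. A row lasts 1/12 s, in which the tool goes at most 41.7 mm and 7.16 degrees, less where a joint would pass 70% of its speed; a pose out of reach is approached as far as the arm can. A call with a gripper value outside its range is refused whole. "claw" is the finger opening in cm, from 0 to 8.7, set as the call begins (left out, the last holds). The fingers move at their own pace and stop on an object; the grip force is fixed at half the most. Time passes only in rows, so rows that do not move let the fingers close. It gives the time, the measured TCP pose, the force, the opening and the grip force at its end, in the units of the state.
- sense(): the state, without advancing time (a new reading comes with each control period).
- cams.capture(name): name is "side" or "top" or "wrist"; returns a dict with "frame" (384x512x3 uint8, blue, green, red), "vertical_fov" (degrees; the focal length in pixels is half the picture's height over the tangent of half this angle, whatever the lens; pixels are square), "cx", "cy" (the principal point, pixels), "dist_coeffs" ([k1, k2, p1, p2, k3] as OpenCV has them; the pictures are not rectified), "eye" and "rotation" of the camera in the world; the wrist camera has in their place "tool_from_camera" (4x4, takes a point from camera to tool coordinates, whose origin is the TCP and whose axes are the flange's). Camera axes: x right, y down, z forward; pixel columns grow to the right and rows downward; lengths in m; the calibration is good to about 2 mm. A picture is of the moment at which its call begins: read the wrist's pose just before it. There is no depth.
- r.finish_job(): hands the job in; it is judged then, once.
The state is a dict: "time_s": time; "joints": joint angles; "joint_velocities": joint speeds; "effort": joint torques, N m; "tcp_pos": TCP position; "ee_rot": TCP orientation; "wrist_force": force on the tool from outside, world axes, zero at the start; "moment": the same for the moment, N m; "gripper_width": opening from 0.0 (shut) to 1.0 (fully open); "gripper_force": force on a finger pad.
Only numpy, scipy, OpenCV 4.12 (cv2) and the standard library are available. Lean on these libraries where they do the work, as an engineer would, in place of code of your own. Each camera call takes 0.05 s, during which the arm holds its last target. There are 200 camera calls.

## Working session

There is one attempt and no reset: what is moved stays moved. The work goes in short steps, Python scripts to look and compute and a tool call to move; the robot and the scene stay as the last step left them, time stands still between calls to the robot, and variables do not carry over. Pictures are saved under pics/ and viewed, at most 10 in all, crops included, and the job is handed in when it is done.

Besides the shell and the picture viewer there is one more tool, called as name(argument=value, ...) on one line, values as JSON. step_arm: Moves the arm, as the interface text tells. Its arguments: {"type":"object","properties":{"targets":{"type":"string"},"claw":{"type":"number"}},"required":["targets"]}

```bash
mkdir -p pics
cat > h.py <<'E'
import numpy as np,cv2,pickle
from station import sense,cams,r
def cap(n):
    s=sense(); c=cams.capture(n)
    if n=="wrist":
        R=np.array(s["ee_rot"]);T=np.array(c["tool_from_camera"])
        c["rotation"]=R@T[:3,:3]; c["eye"]=np.array(s["tcp_pos"])+R@T[:3,3]
    c["rotation"]=np.array(c["rotation"]);c["eye"]=np.array(c["eye"])
    return c
def K(c):
    f=c["frame"].shape[0]/2/np.tan(np.radians(c["vertical_fov"]/2))
    return np.array([[f,0,c["cx"]],[0,f,c["cy"]],[0,0,1.]]),np.array(c["dist_coeffs"],float)
def px2z(c,p,z):
    "pixels -> world xy on plane z"
    k,d=K(c);u=cv2.undistortPoints(np.array(p,float).reshape(-1,1,2),k,d)[:,0]
    v=np.c_[u,np.ones(len(u))]@c["rotation"].T
    return c["eye"]+v*((z-c["eye"][2])/v[:,2])[:,None]
def proj(c,P):
    k,d=K(c);Q=(np.array(P,float).reshape(-1,3)-c["eye"])@c["rotation"]
    return cv2.projectPoints(Q,np.zeros(3),np.zeros(3),k,d)[0][:,0]
def save(c,n,crop=None,s=1.5):
    f=c["frame"]
    if crop: x0,y0,x1,y1=crop; f=f[y0:y1,x0:x1]
    cv2.imwrite("pics/"+n,cv2.resize(f,None,fx=s,fy=s,interpolation=cv2.INTER_CUBIC))
    pickle.dump(c,open("pics/"+n+".pkl","wb"))
def load(n): return pickle.load(open("pics/"+n+".pkl","rb"))
E
python3 - <<'E'
from h import *
for n in("top","side"):
    c=cap(n);save(c,n+".png");print(n,c["eye"],c["rotation"].round(3).tolist(),c["vertical_fov"],c["dist_coeffs"])
s=sense();print(s)
E
```

```text
top [ 0.38415212 -0.00661562  1.57413482] [[0.008, -0.991, 0.134], [-1.0, -0.007, 0.007], [-0.006, -0.134, -0.991]] 43.01521810499905 [-0.19020591  0.          0.          0.          0.        ]
side [0.15924926 0.53186315 0.85737479] [[-0.76, -0.492, 0.424], [-0.65, 0.567, -0.507], [0.009, -0.661, -0.751]] 54.69290450271902 [-0.0245039  0.         0.         0.         0.       ]
{'time_s': 0.1, 'joints': array([ 8.32856052e+01,  2.20880691e+01,  3.86791551e-01, -2.57985419e-02,
       -6.84134162e+01, -1.48155268e+01]), 'joint_velocities': array([ 0.08910691, -0.02552647,  0.11765982,  0.10104242, -0.11035741,
       -0.12598472]), 'effort': array([-2.10794701e-04, -3.91686273e+01,  1.87935859e+01,  4.23186466e+00,
        1.34488038e-02, -8.01781698e-05]), 'tcp_pos': array([0.2291595 , 0.58087533, 0.22154413]), 'ee_rot': array([[ 9.30165117e-01, -3.67140889e-01, -6.49862040e-04],
       [-3.67141448e-01, -9.30163102e-01, -1.93906572e-03],
       [ 1.07432620e-04,  2.04224258e-03, -9.99997909e-01]]), 'wrist_force': array([-0.47896465,  0.83067331,  0.57304651]), 'moment': array([ 0.01124151, -0.01401955,  0.03832466]), 'gripper_force': 0.0, 'gripper_width': 0.9992840842539699}
```

View pics/top.png

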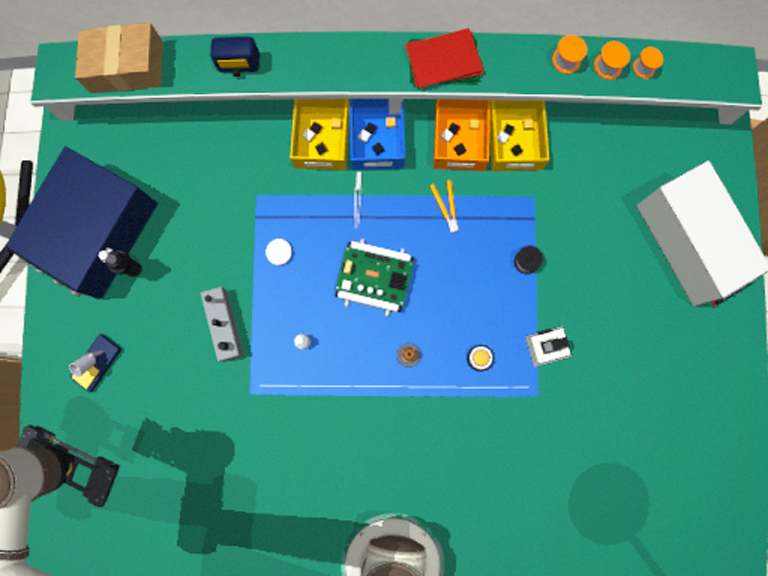

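View pics/side.png

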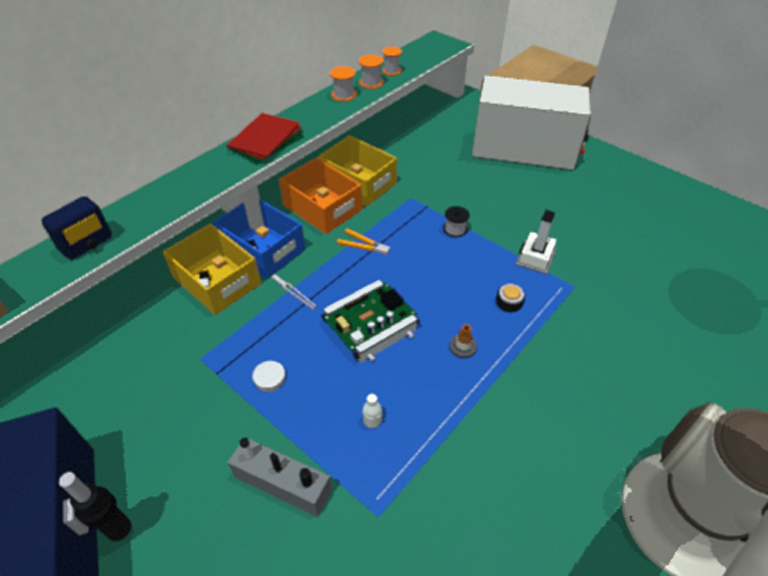

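Top view (shown ×1.5): the tool block is at the left (~220,322), with the brush the lowest and widest head at its near end (223,346). The resin bottle is at (408,355), the board at (374,275) with its copper strip at (372,273), and the dock and lamp at the right (549,346). The side view agrees: brush (306,477), pale screwdriver (245,448), bottle (465,340).

Run:
```python
from h import *
t=load("top.png");s=load("side.png")
def tri(a,b):
    A=[];B=[]
    for c,p in((t,a),(s,b)):
        k,d=K(c);u=cv2.undistortPoints(np.array([[p]],float)/1.5,k,d)[0,0]
        v=c["rotation"]@np.r_[u,1];v/=np.linalg.norm(v);M=np.eye(3)-np.outer(v,v);A.append(M);B.append(M@c["eye"])
    return np.linalg.lstsq(np.vstack(A),np.hstack(B),rcond=None)[0].round(4)
print("brush",tri((223,346),(306,473)),"spud",tri((217,322),(275,457)),"drv",tri((210,298),(244,441)))
print("bottle",tri((408,355),(466,327)),"patch",tri((372,273),(366,315)))
q=lambda p,z:px2z(t,np.array(p,float)/1.5,z).round(4)[:,:2].tolist()
print("rack holes",q([(223,346),(217,322),(210,298)],.092))
print("rack corners",q([(202,292),(226,288),(242,355),(217,361)],.056))
print("patch",q([(372,273)],.032),"bottle",q([(408,355)],.062))
print("dock",q([(527,335),(562,327),(571,356),(536,365)],.034),"lamp",q([(553,345)],.12))
```

```text
brush [0.4584 0.3533 0.0845] spud [0.5078 0.3668 0.0891] drv [0.5567 0.3815 0.0975]
bottle [ 0.445  -0.0281  0.065 ] patch [0.6199 0.0488 0.0295]
rack holes [[0.4583, 0.3517], [0.5075, 0.366], [0.5571, 0.3827]]
rack corners [[0.574, 0.4102], [0.583, 0.3583], [0.4418, 0.3191], [0.4284, 0.3723]]
patch [[0.6209, 0.0495]] bottle [[0.4456, -0.0279]]
dock [[0.4902, -0.2806], [0.5075, -0.3564], [0.4457, -0.3749], [0.4267, -0.2992]] lamp [[0.4643, -0.3179]]
```

step_arm(targets="3.7 1.6 0 0;3.7 1.6 0 0;3.7 1.6 0 0;3.7 1.6 0 0;3.7 1.6 0 0;3.7 1.6 0 0;3.7 1.6 0 0;3.7 1.6 0 0;0 0 0 -7;0 0 0 -7;0 0 0 -7;0 0 0 -7", claw=5)

```text
time_s: 1.1
tcp_pos: [0.4578, 0.353, 0.2219]
ee_rot: [[0.993, 0.117, -0.001], [0.117, -0.993, -0.001], [-0.001, 0.001, -1.0]]
wrist_force: [0.8, -0.2, 0.1]
gripper_width: 0.577
gripper_force: 0.0
```

step_arm(targets="0 0 0 -7;0 0 0 -3;0 0 0 0;0 0 0 0")

```text
time_s: 1.43
tcp_pos: [0.4575, 0.3535, 0.2222]
ee_rot: [[0.959, 0.282, -0.001], [0.282, -0.959, -0.001], [-0.001, 0.0, -1.0]]
wrist_force: [0.4, 0.2, 0.6]
gripper_width: 0.568
gripper_force: 0.0
```

Run:
```python
from h import *
c=cap("wrist");save(c,"w1.png");s=sense();print(s["time_s"],s["tcp_pos"],s["ee_rot"].round(3).tolist(),s["joints"].round(0),proj(c,[[.458,.353,.092],[.445,-.028,.062]])*1.5)
```

```text
1.4833 [0.45755905 0.35352815 0.22222168] [[0.959, 0.282, -0.001], [0.282, -0.959, -0.001], [-0.001, 0.0, -1.0]] [ 54.  18.  -6.  -0. -66.  53.] [[378.11056467 270.32677936]
 [781.26632376 390.49688576]]
```

View pics/w1.png

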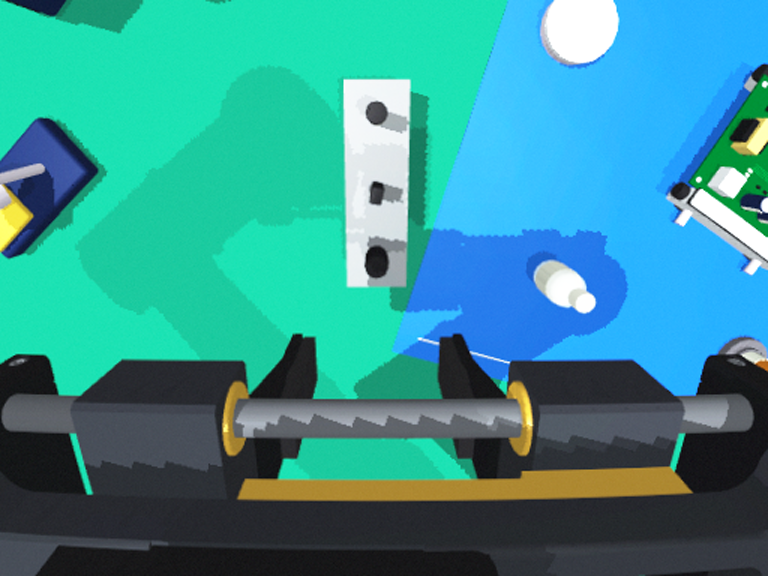

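Wrist view (×1.5): the brush cap blob is at (376,262), the pry stick at (377,191), the screwdriver at (376,112). The block is upright in the picture, so yaw is close to right. Next, the exact offset.

Run:
```python
from h import *
c=load("w1.png");print("eye",c["eye"])
g=c["frame"].max(2);m=(g<70).astype(np.uint8);m[225:]=0
n,l,st,ce=cv2.connectedComponentsWithStats(m)
for i in range(1,n):
    if 235<ce[i][0]<270 and st[i][4]>40: print(st[i],ce[i]*1.5)
a=np.linspace(0,2*np.pi,16)
for z in(.092,.056):
    p=proj(c,np.c_[.458+.008*np.cos(a),.353+.008*np.sin(a),0*a+z]);print(z,p.min(0),p.max(0))
print(px2z(c,np.array([[344,79],[411,79],[407,287],[347,287]])/1.5,.056))
```

```text
eye [0.53763254 0.3778186  0.38500697]
[247 121   9  15  84] [376.80357143 192.03571429]
[243 164  16  21 261] [375.93103448 261.31609195]
0.092 [244.47851354 172.80697811] [259.78369391 187.55884177]
0.056 [245.113695   164.96680541] [258.86555601 178.33928907]
[[0.57361388 0.41152079 0.056     ]
 [0.58669742 0.36705826 0.056     ]
 [0.44154864 0.32430516 0.056     ]
 [0.4282693  0.36956097 0.056     ]]
```

step_arm(targets="0.2 0 0 0;0 0 3.5 0;0 0 3.5 0;0 0 3.5 0;0 0 2.5 0;0 0 2 0;0 0 1.2 0;0 0 0 0;0 0 0 0")

```text
time_s: 2.23
tcp_pos: [0.4597, 0.3541, 0.0601]
ee_rot: [[0.959, 0.283, -0.001], [0.283, -0.959, -0.001], [-0.001, 0.001, -1.0]]
wrist_force: [0.2, 0.6, -0.3]
gripper_width: 0.572
gripper_force: 0.0
```

step_arm(targets="0 0 0 0;0 0 0 0;0 0 0 0;0 0 0 0;0 0 0 0;0 0 0 0;0 0 0 0;0 0 0 0", claw=0.6)

```text
time_s: 2.9
tcp_pos: [0.4597, 0.3543, 0.0609]
ee_rot: [[0.959, 0.284, 0.0], [0.284, -0.959, 0.0], [0.0, -0.0, -1.0]]
wrist_force: [-0.4, 0.4, 2.1]
gripper_width: 0.175
gripper_force: 30.0
```

step_arm(targets="0 0 -1 0;0 0 -2 0;0 0 -3 0;0 0 -3.5 0;0 0 -3 0;0 0 -2 0;0 0 -0.5 0;0 0 0 0")

```text
time_s: 3.57
tcp_pos: [0.4601, 0.3549, 0.2128]
ee_rot: [[0.959, 0.283, 0.003], [0.283, -0.959, 0.004], [0.004, -0.003, -1.0]]
wrist_force: [-0.1, 0.3, -1.5]
gripper_width: 0.178
gripper_force: 30.0
```

step_arm(targets="-0.6 1.8 0 0;-1.2 3.6 0 0;-1.2 3.6 0 0;-1.2 3.6 0 0;-1.2 3.6 0 0;-1.2 3.6 0 0;-1.2 3.6 0 0;-1.2 3.6 0 0;-1.2 3.6 0 0;-1.2 3.6 0 0;-0.6 1.8 0 0;0 0 0 0")

```text
time_s: 4.57
tcp_pos: [0.4446, -0.0281, 0.2087]
ee_rot: [[0.96, 0.279, -0.004], [0.279, -0.96, -0.001], [-0.005, -0.0, -1.0]]
wrist_force: [-0.5, 0.5, -0.8]
gripper_width: 0.175
gripper_force: 30.0
```

Run:
```python
from h import *
c=cap("wrist");save(c,"w2.png");s=sense();print(s["time_s"],s["tcp_pos"],s["joints"].round(0),s["gripper_width"],c["eye"],proj(c,[[.445,-.028,.062],s["tcp_pos"]+[0,0,-.046],s["tcp_pos"]+[0,0,-.004]])*1.5)
t=cap("side");save(t,"s2.png",(230,130,400,270),4);print((proj(t,[[.445,-.028,.062],s["tcp_pos"]+[0,0,-.046],s["tcp_pos"]+[0,0,-.004]])-[230,130])*4)
```

```text
4.6167 [ 0.4451727  -0.02679464  0.20889655] [ 18.   5. -24.  -0. -61.  89.] 0.1757721212580397 [ 0.52542164 -0.00404583  0.37125961] [[377.2567239  263.19133731]
 [375.43216386 314.24590638]
 [375.21797948 351.62121494]]
[[321.38552366 354.63970587]
 [338.40537254 256.96465272]
 [346.90270392 210.99044049]]
```

View pics/w2.png

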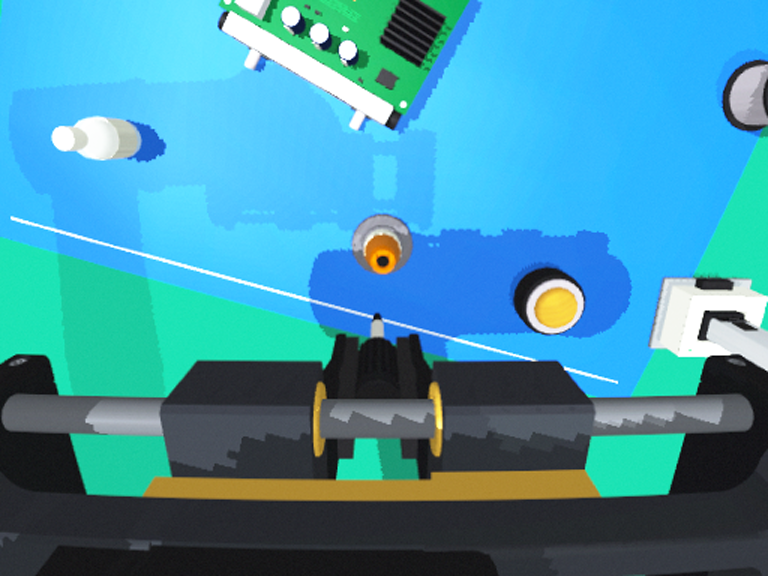

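View pics/s2.png

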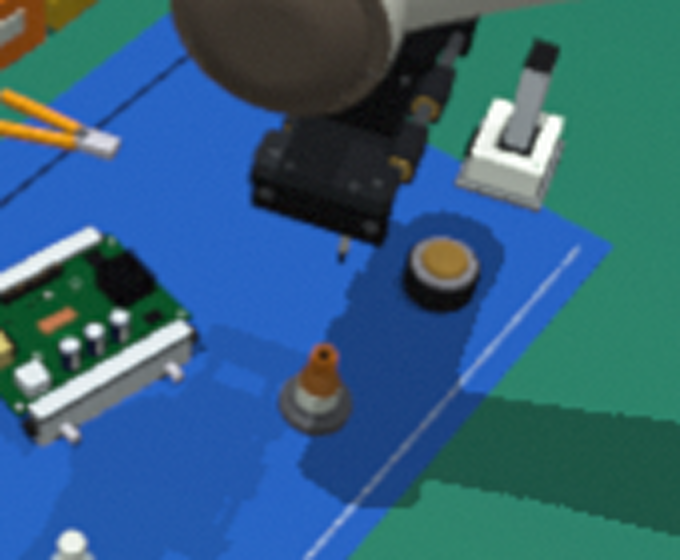

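Wrist view: the bore is at (383,261), the brush tip at (377,315). In the side crop the mouth is at (322,354) and the tip at (342,257).

Run:
```python
from h import *
c=load("w2.png");print(c["vertical_fov"],px2z(c,[[383/1.5,261/1.5]],.062),px2z(c,[[377/1.5,315/1.5]],.163))
f=c["frame"][140:220,225:285];cv2.imwrite("pics/w2c.png",cv2.resize(f,None,fx=9,fy=9,interpolation=cv2.INTER_CUBIC)[:600])
s=sense();print(s["tcp_pos"],s["ee_rot"].round(4).tolist())
```

```text
66.3717964855123 [[ 0.44774323 -0.03154443  0.062     ]] [[ 0.4450385  -0.02766382  0.163     ]]
[ 0.44561517 -0.02579466  0.20915122] [[0.9596, 0.2814, -0.003], [0.2814, -0.9596, -0.0004], [-0.003, -0.0004, -1.0]]
```

View pics/w2c.png

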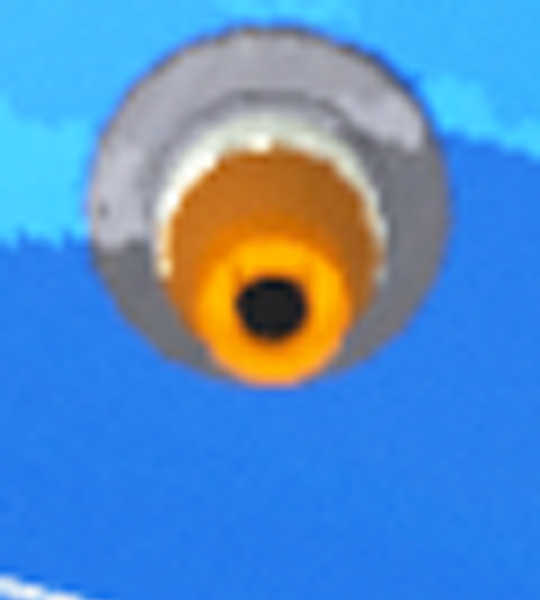

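The close-up shows the bore at (255.1,174.2) in full-frame pixels. I'll go lower, settle and measure again.

step_arm(targets="0 0.2 1 0;0 0.2 2 0;0 0 2.5 0;0 0 1.5 0;0 0 0.5 0;0 0 0 0;0 0 0 0;0 0 0 0;0 0 0 0")

```text
time_s: 5.42
tcp_pos: [0.4486, -0.0284, 0.1366]
ee_rot: [[0.959, 0.284, 0.002], [0.284, -0.959, 0.001], [0.002, 0.0, -1.0]]
wrist_force: [0.2, 0.9, -0.5]
gripper_width: 0.176
gripper_force: 30.0
```

Run:
```python
from h import *
c=cap("wrist");s=sense();print(s["tcp_pos"],s["ee_rot"].round(4).tolist())
tp=s["tcp_pos"]+[0,0,-.046]
save(c,"w3.png",(205,150,305,240),6.5);print((proj(c,[[.447,-.030,.062],tp])-[205,150])*6.5)
```

```text
[ 0.448414   -0.02854137  0.13650062] [[0.9589, 0.2838, 0.0021], [0.2838, -0.9589, 0.0005], [0.0022, 0.0001, -1.0]]
[[311.20680781 329.77278693]
 [304.39619557 397.32981644]]
```

View pics/w3.png

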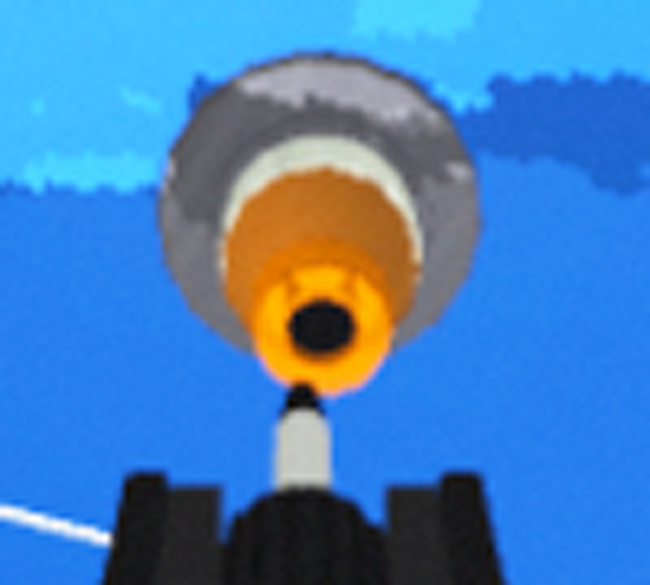

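The crop shows the bore at (322,327) and the tip at (303,389), so the bore lies a few mm to the picture's right.

Run:
```python
from h import *
c=load("w3.png");R=sense()["ee_rot"];p=lambda u,v:[[205+(u+.5)/6.5-.5,150+(v+.5)/6.5-.5]]
b=px2z(c,p(322,327),.062)[0];t=px2z(c,p(303,390),.0905)[0];print(b,t,"delta tool mm",R.T@(b-t)*1000, "vs tcp",R.T@(b-sense()["tcp_pos"])*1000)
```

```text
[ 0.44804355 -0.03079742  0.062     ] [ 0.44949518 -0.02771188  0.0905    ] delta tool mm [-2.33016609  2.54421895 28.49517657] vs tcp [-1.1588782   2.05178494 74.4984299 ]
```

step_arm(targets="-0.15 0.23 0 0;0 0 1 0;0 0 0.8 0;0 0 0.3 0;0 0 0 0;0 0 0 0;0 0 0 0;0 0 0 0;0 0 0 0")

```text
time_s: 6.22
tcp_pos: [0.4472, -0.0314, 0.1148]
ee_rot: [[0.959, 0.284, 0.001], [0.284, -0.959, 0.0], [0.001, 0.0, -1.0]]
wrist_force: [0.1, 0.4, 1.0]
gripper_width: 0.174
gripper_force: 30.0
```

Run:
```python
from h import *
c=cap("wrist");s=sense();print(s["tcp_pos"],s["ee_rot"].round(4).tolist())
tp=s["tcp_pos"]+[0,0,-.046]
save(c,"w4.png",(215,165,295,245),7);print((proj(c,[[.447,-.030,.062],tp])-[215,165])*7)
```

```text
[ 0.44715149 -0.03141123  0.11482146] [[0.959, 0.2836, 0.0006], [0.2836, -0.959, 0.0001], [0.0006, 0.0, -1.0]]
[[244.48639429 296.41220641]
 [257.08584438 321.09560827]]
```

View pics/w4.png

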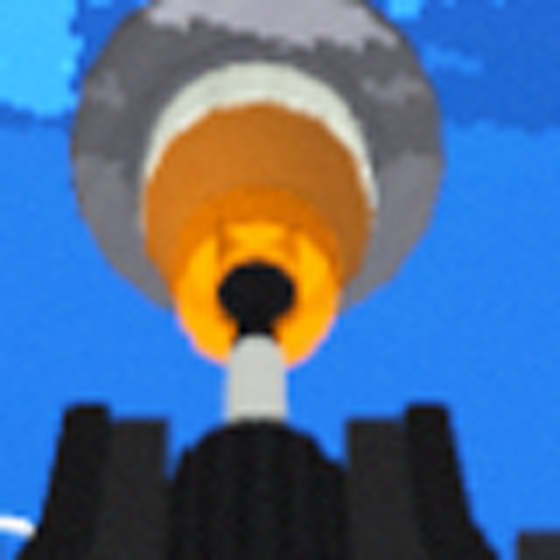

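Bore at (256,290) and tip column 257, so they are aligned sideways. I'll descend in stages, watching the force.

step_arm(targets="0 0 0.5 0;0 0 0.5 0;0 0 0.5 0;0 0 0.5 0;0 0 0 0;0 0 0 0")

```text
time_s: 6.77
tcp_pos: [0.4467, -0.0316, 0.094]
ee_rot: [[0.959, 0.284, -0.001], [0.284, -0.959, -0.0], [-0.001, 0.0, -1.0]]
wrist_force: [0.1, 0.6, 0.7]
gripper_width: 0.175
gripper_force: 30.0
```

step_arm(targets="0 0 0.5 0;0 0 0.5 0;0 0 0.5 0;0 0 0.5 0;0 0 0.3 0;0 0 0 0;0 0 0 0")

```text
time_s: 7.35
tcp_pos: [0.4469, -0.0315, 0.0713]
ee_rot: [[0.959, 0.284, -0.001], [0.284, -0.959, -0.0], [-0.001, 0.0, -1.0]]
wrist_force: [0.5, -0.3, 0.1]
gripper_width: 0.176
gripper_force: 30.0
```

step_arm(targets="0 0 0.2 0;0 0 0.15 0;0 0 0.1 0;0 0 0 0;0 0 0 0")

```text
time_s: 7.77
tcp_pos: [0.447, -0.0315, 0.0671]
ee_rot: [[0.959, 0.283, 0.0], [0.283, -0.959, 0.0], [0.0, 0.0, -1.0]]
wrist_force: [-0.1, 0.0, 0.2]
gripper_width: 0.173
gripper_force: 30.0
```

step_arm(targets="0 0 0.1 0;0 0 0.1 0;0 0 0.1 0;0 0 0 0;0 0 0 0")

```text
time_s: 8.18
tcp_pos: [0.4473, -0.0314, 0.0666]
ee_rot: [[0.959, 0.285, 0.001], [0.285, -0.959, -0.001], [0.001, 0.001, -1.0]]
wrist_force: [-7.0, 1.6, 20.8]
gripper_width: 0.175
gripper_force: 30.0
```

The cap meets the rim at TCP z 0.0666, as expected. I'll ease off, release and rise.

step_arm(targets="0 0 -0.2 0;0 0 0 0;0 0 0 0")

```text
time_s: 8.43
tcp_pos: [0.4475, -0.0313, 0.0668]
ee_rot: [[0.959, 0.284, 0.001], [0.284, -0.959, 0.0], [0.001, 0.0, -1.0]]
wrist_force: [-1.8, 1.0, 7.9]
gripper_width: 0.174
gripper_force: 30.0
```

step_arm(targets="0 0 0 0;0 0 0 0;0 0 0 0;0 0 0 0;0 0 0 0;0 0 0 0", claw=4.6)

```text
time_s: 8.93
tcp_pos: [0.4468, -0.0315, 0.0658]
ee_rot: [[0.959, 0.283, -0.001], [0.283, -0.959, -0.0], [-0.001, -0.0, -1.0]]
wrist_force: [0.0, 0.8, 0.2]
gripper_width: 0.5
gripper_force: 0.0
```

step_arm(targets="0 0 -0.5 0;0 0 -1.5 0;0 0 -3 0;0 0 -4 0;0 0 -4 0;0 0 -3 0;0 0 0 0;0 0 0 0")

```text
time_s: 9.6
tcp_pos: [0.4478, -0.0312, 0.2282]
ee_rot: [[0.959, 0.283, 0.005], [0.283, -0.959, 0.002], [0.005, -0.0, -1.0]]
wrist_force: [-0.3, 0.0, -0.1]
gripper_width: 0.527
gripper_force: 0.0
```

Run:
```python
from h import *
c=cap("wrist");s=sense();print(s["time_s"],s["tcp_pos"],s["joints"].round(0))
save(c,"w5.png");t=cap("side");save(t,"s5.png")
a=np.linspace(0,2*np.pi,24)
m=(c["frame"].max(2)<75).astype(np.uint8);n,l,st,ce=cv2.connectedComponentsWithStats(m)
p=proj(c,[[.4478,-.031,.098],[.4478,-.031,.062]]);print(p)
for i in range(1,n):
    if np.hypot(*(ce[i]-p.mean(0)))<30 and st[i][4]>30: print(st[i],ce[i])
for z in(.098,.062):
    q=proj(c,np.c_[.4478+.008*np.cos(a),-.031+.008*np.sin(a),0*a+z]);print(z,q.min(0),q.max(0))
f=np.hstack([cv2.resize(c["frame"][120:230,200:310],(400,400),interpolation=2),cv2.resize(t["frame"][195:245,285:335],(400,400),interpolation=2)]);cv2.imwrite("pics/v5.png",f)
```

```text
9.65 [ 0.44662197 -0.03136979  0.22640977] [ 17.   4. -23.  -0. -63.  90.]
[[251.35406153 181.1554066 ]
 [251.30788822 172.7144487 ]]
[244 168  16  20 251] [251.24701195 177.50199203]
0.098 [243.66593288 173.68285521] [259.02498127 188.46037068]
0.062 [244.39959181 165.94881387] [258.20097987 179.34022984]
```

View pics/v5.png

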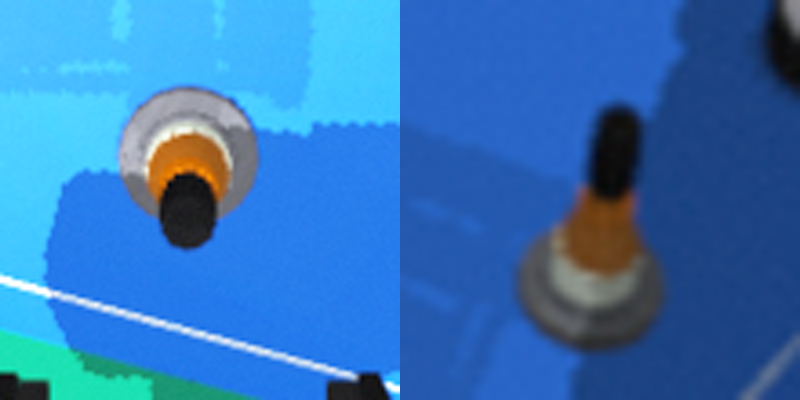

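The brush cap sits on the bottle neck, upright (cap blob centre at 251.2,177.5 in the full frame, matching its home position). Now to the lamp.

step_arm(targets="-0.8 3.5 0 0;-0.8 3.5 0 0;-0.8 3.5 0 0;-0.8 3.5 0 0;-0.8 3.5 0 0;-0.8 3.5 0 0;-0.8 3.5 0 0;-0.8 3.5 0 0;0 0 0 7;0 0 0 7;0 0 0 7;0 0 0 7", claw=5.5)

```text
time_s: 10.7
tcp_pos: [0.4639, -0.3182, 0.2235]
ee_rot: [[0.978, -0.207, -0.005], [-0.207, -0.978, 0.002], [-0.005, -0.001, -1.0]]
wrist_force: [1.0, -1.0, 0.7]
gripper_width: 0.632
gripper_force: 0.0
```

step_arm(targets="0 0 0 7;0 0 0 7;0 0 0 7;0 0 0 7;0 0 0 7;0 0 0 7;0 0 0 7;0 0 0 7;0 0 0 7;0 0 0 0;0 0 0 0;0 0 0 0")

```text
time_s: 11.7
tcp_pos: [0.4646, -0.318, 0.2249]
ee_rot: [[0.269, -0.963, -0.002], [-0.963, -0.269, 0.001], [-0.001, 0.002, -1.0]]
wrist_force: [0.9, 0.1, -0.1]
gripper_width: 0.632
gripper_force: 0.0
```

Run:
```python
from h import *
c=cap("wrist");s=sense();print(s["time_s"],s["tcp_pos"],s["ee_rot"].round(3).tolist(),s["joints"].round(0),c["eye"])
save(c,"w6.png")
# patch orientation from the top picture
t=load("top.png");f=t["frame"];hsv=cv2.cvtColor(f,cv2.COLOR_BGR2HSV)
for n,im in(("top",t),("s2",load("s2.png"))):
    h=cv2.cvtColor(im["frame"],cv2.COLOR_BGR2HSV);m=((h[...,0]<16)&(h[...,1]>90)&(h[...,2]>90)).astype(np.uint8)
    p0=proj(im,[[.6205,.049,.032]])[0];k,l,st,ce=cv2.connectedComponentsWithStats(m)
    for i in range(1,k):
        if np.hypot(*(ce[i]-p0))<12 and st[i][4]>8:
            ys,xs=np.where(l==i);w=px2z(im,np.c_[xs,ys],.032)[:,:2];r_=cv2.minAreaRect((w*1000).astype(np.float32));print(n,st[i],w.mean(0),r_)
```

```text
11.75 [ 0.46468299 -0.31801108  0.22527156] [[0.269, -0.963, -0.001], [-0.963, -0.269, 0.001], [-0.001, 0.001, -1.0]] [-18.  16.  -8.  -0. -66.  33.] [ 0.48751764 -0.39742953  0.38770341]
top [244 180   8   4  19] [0.62137262 0.05072291] ((621.240478515625, 51.048248291015625), (23.372230529785156, 7.845457553863525), 76.23509979248047)
s2 [240 207   8   6  23] [0.61917772 0.0494788 ] ((619.291259765625, 49.04357147216797), (22.33526611328125, 9.342440605163574), 78.88805389404297)
```

View pics/w6.png

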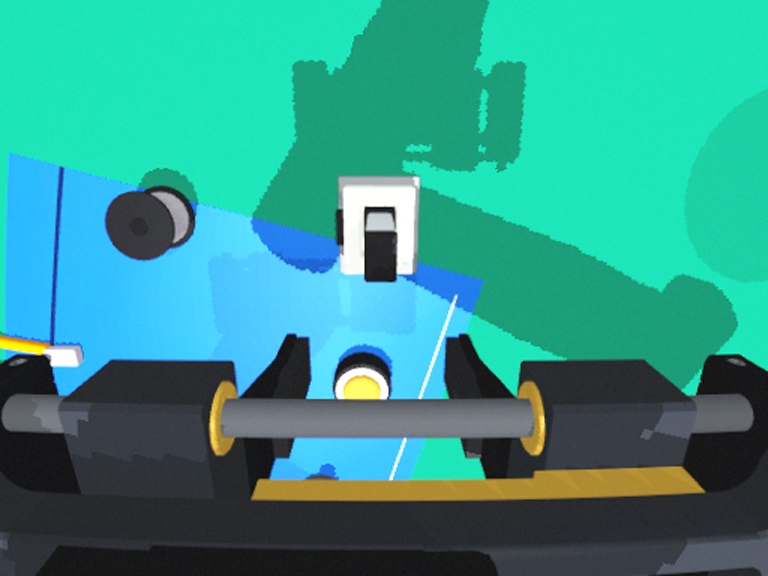

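Lamp in the wrist view (×1.5): its black top face spans columns 365–397 and rows 232–281. The white dock spans (340–418, 178–275), nearly square to the picture.

Run:
```python
from h import *
c=load("w6.png");s=sense();R=s["ee_rot"];tc=s["tcp_pos"]
g=c["frame"].max(2)
m=np.zeros_like(g);m[152:192,236:272]=(g[152:192,236:272]<90)
k,l,st,ce=cv2.connectedComponentsWithStats(m);i=1+np.argmax(st[1:,4]);print(st[i])
def rep(mask,z,n):
    ys,xs=np.where(mask);w=px2z(c,np.c_[xs,ys],z);q=(w-tc)@R*1000
    (cx,cy),(a,b),an=cv2.minAreaRect(q[:,:2].astype(np.float32));print(n,"tool mm centre",cx,cy,"size",a,b,an,"mean",q.mean(0)[:2])
rep(l==i,.12,"top")
w=(c["frame"].min(2)>235).astype(np.uint8);w[:110]=0;w[190:]=0;w[:,:220]=0;w[:,285:]=0
k,l,st,ce=cv2.connectedComponentsWithStats(w);i=1+np.argmax(st[1:,4]);print(st[i]);rep(l==i,.034,"dock")
print(proj(c,[tc+R@np.array([x,y,0])-[0,0,tc[2]-.12] for x in(-.016,.016) for y in(-.01,.01)]))
for row in(158,166,174,180,184,187): print(row,g[row,236:272].tolist())
```

```text
[243 154  21  34 694]
top tool mm centre 15.992916107177734 1.578174114227295 size 19.0613956451416 31.866291046142578 89.99116516113281 mean [16.53713226  1.56347893]
[ 228  125   49   58 1582]
dock tool mm centre 15.363874435424805 0.24103355407714844 size 70.7743911743164 58.20631790161133 0.3988848924636841 mean [21.86811174  0.30613845]
[[240.89729329 202.71271511]
 [261.49631846 202.71634454]
 [240.55747817 170.66150643]
 [261.87318483 170.66771249]]
158 [251, 251, 250, 244, 239, 246, 226, 34, 44, 43, 43, 42, 41, 45, 43, 43, 44, 43, 44, 44, 42, 44, 42, 43, 42, 43, 58, 73, 107, 236, 255, 255, 255, 255, 255, 255]
166 [251, 251, 250, 247, 241, 246, 234, 38, 40, 43, 44, 43, 42, 44, 40, 43, 45, 45, 44, 44, 42, 43, 44, 43, 45, 43, 58, 71, 145, 247, 255, 255, 255, 255, 255, 255]
174 [251, 251, 251, 251, 251, 251, 236, 34, 37, 42, 42, 42, 45, 43, 44, 39, 38, 41, 41, 42, 41, 42, 44, 43, 41, 44, 37, 39, 148, 243, 251, 252, 254, 255, 254, 253]
180 [250, 250, 250, 250, 251, 250, 236, 34, 39, 41, 41, 37, 36, 38, 40, 30, 33, 33, 35, 33, 32, 31, 35, 34, 35, 33, 31, 30, 177, 250, 251, 250, 250, 251, 250, 251]
184 [255, 255, 255, 255, 255, 255, 254, 33, 38, 34, 38, 36, 34, 34, 34, 34, 33, 33, 33, 34, 32, 32, 32, 36, 37, 35, 32, 32, 226, 255, 254, 254, 250, 210, 209, 206]
187 [255, 255, 255, 255, 255, 255, 255, 249, 93, 95, 92, 94, 94, 92, 92, 94, 93, 91, 92, 94, 95, 93, 76, 33, 32, 32, 96, 197, 251, 255, 255, 255, 255, 255, 255, 254]
```

step_arm(targets="1 0.1 0 0;0.6 0 2 0;0 0 3.5 0;0 0 3.5 0;0 0 3.5 0;0 0 2.4 0;0 0 1.5 0;0 0 0 0;0 0 0 0")

```text
time_s: 12.5
tcp_pos: [0.4682, -0.3344, 0.0615]
ee_rot: [[0.267, -0.964, -0.002], [-0.964, -0.267, 0.0], [-0.001, 0.001, -1.0]]
wrist_force: [0.3, 0.1, 0.7]
gripper_width: 0.632
gripper_force: 0.0
```

step_arm(targets="0 0 0 0;0 0 0 0;0 0 0 0;0 0 0 0;0 0 0 0;0 0 0 0;0 0 0 0;0 0 0 0", claw=1)

```text
time_s: 13.17
tcp_pos: [0.4683, -0.3339, 0.0624]
ee_rot: [[0.267, -0.964, 0.0], [-0.964, -0.267, -0.0], [0.0, -0.0, -1.0]]
wrist_force: [0.1, 0.4, 1.8]
gripper_width: 0.229
gripper_force: 30.0
```

step_arm(targets="0 0 -0.5 0;0 0 -1 0;0 0 -1.5 0;0 0 -2 0;0 0 -2 0;0 0 -1 0;0 0 0 0;0 0 0 0")

```text
time_s: 13.83
tcp_pos: [0.4682, -0.3336, 0.1423]
ee_rot: [[0.266, -0.964, 0.001], [-0.964, -0.266, 0.0], [-0.0, -0.001, -1.0]]
wrist_force: [-0.1, 0.1, -2.1]
gripper_width: 0.231
gripper_force: 30.0
```

step_arm(targets="-0.75 -0.56 0 0;-1.5 -1.12 0 0;-2.25 -1.7 0 0;-2.5 -1.9 0 0;-2.5 -1.9 0 0;-2.5 -1.9 0 0;-2.5 -1.9 0 0;-2.5 -1.9 0 0;-2.5 -1.9 0 0;-2.5 -1.9 0 0;-2.5 -1.9 0 0;-2.5 -1.9 0 0")

```text
time_s: 14.83
tcp_pos: [0.5929, -0.0169, 0.1403]
ee_rot: [[0.267, -0.964, -0.003], [-0.964, -0.267, -0.0], [-0.001, 0.003, -1.0]]
wrist_force: [1.1, -0.7, -1.6]
gripper_width: 0.229
gripper_force: 30.0
```

step_arm(targets="-2.5 -1.9 0 0;-2 -1.5 0 0;-1.5 -1 0 0;-0.5 -0.4 0 0;0 0 0 5;0 0 0 6;0 0 0 6;0 0 0 6;0 0 0 5;0 0 0 0;0 0 0 0;0 0 0 0")

```text
time_s: 15.83
tcp_pos: [0.6222, 0.056, 0.1417]
ee_rot: [[-0.216, -0.976, -0.001], [-0.976, 0.216, -0.0], [0.0, 0.001, -1.0]]
wrist_force: [0.2, -0.1, -1.0]
gripper_width: 0.23
gripper_force: 30.0
```

```bash
cat > m.py <<'E'
from h import *
def patch(c,s,p0=(.6205,.0497),rad=25):
    R=s["ee_rot"];h=cv2.cvtColor(c["frame"],cv2.COLOR_BGR2HSV)
    m=(((h[...,0]<18)|(h[...,0]>172))&(h[...,1]>80)&(h[...,2]>80)).astype(np.uint8)
    q0=proj(c,[[*p0,.032]])[0];print("pred px",q0)
    k,l,st,ce=cv2.connectedComponentsWithStats(m)
    for i in range(1,k):
        if np.hypot(*(ce[i]-q0))<rad and st[i][4]>15:
            ys,xs=np.where(l==i);w=px2z(c,np.c_[xs,ys],.032)[:,:2]*1000
            C,v=cv2.PCACompute(w,None);print(st[i],"mean",C,"axis",v[0],np.degrees(np.arctan2(v[0][1],v[0][0])),cv2.minAreaRect(w.astype(np.float32)))
E
python3 - <<'E'
from m import *
c=cap("wrist");s=sense();print(s["time_s"],s["tcp_pos"],s["ee_rot"].round(4).tolist(),s["joints"].round(0),s["gripper_width"],s["wrist_force"]);save(c,"w7.png");patch(c,s,rad=40)
E
```

```text
15.8833 [0.62229528 0.05610458 0.14179199] [[-0.216, -0.9764, -0.0006], [-0.9764, 0.216, -0.0002], [0.0003, 0.0006, -1.0]] [ 20.  26.  -6.  -0. -58. -32.] 0.23180380990281477 [ 0.97118882 -0.28418778 -1.72273155]
pred px [251.46275179 179.18562375]
[247 165  11  22 220] mean [[619.50353595  45.97232282]] axis [0.23827845 0.97119688] 76.21504463919302 ((619.262451171875, 46.33185577392578), (20.869129180908203, 9.533398628234863), 77.30589294433594)
```

step_arm(targets="-1.5 0 0 0;-2.5 0 0 0;-2 0 0 0;-1 0 0 0;0 0 0 0;0 0 0 0;0 0 0 0;0 0 0 0")

```text
time_s: 16.55
tcp_pos: [0.6375, 0.1239, 0.142]
ee_rot: [[-0.218, -0.976, -0.0], [-0.976, 0.218, -0.0], [0.0, 0.0, -1.0]]
wrist_force: [0.3, -0.4, -0.6]
gripper_width: 0.227
gripper_force: 30.0
```

Run:
```python
from m import *
for i in range(2):
    c=cap("wrist");s=sense();print(s["tcp_pos"],s["ee_rot"].round(4).tolist(),c["eye"]);save(c,"w8.png");patch(c,s,rad=40)
q=proj(c,[[.62,.049,.032]])[0].astype(int)
for n in("top",): patch(load("top.png"),s,rad=12)
# lamp visible lower edge: dark head rows along its centre column
x=[proj(c,[s["tcp_pos"]+s["ee_rot"]@np.array([X,Y,.0524])])[0] for X in(-.019,.019) for Y in(-.013,.013)];print("head corners pred",x)
```

```text
[0.63752789 0.12388988 0.14212521] [[-0.2178, -0.976, -0.0003], [-0.976, 0.2178, -0.0002], [0.0002, 0.0002, -1.0]] [0.61966286 0.04356881 0.30496352]
pred px [251.69224855 104.39053547]
[247  88  11  30 329] mean [[619.90574058  48.2381195 ]] axis [0.2134154  0.97696155] 77.6774211480801 ((619.8963012695312, 48.29789352416992), (25.21792221069336, 9.081521987915039), 77.43202209472656)
[0.63761132 0.1239356  0.14217386] [[-0.2179, -0.976, -0.0001], [-0.976, 0.2179, -0.0001], [0.0001, 0.0001, -1.0]] [0.61968119 0.04351834 0.30504035]
pred px [251.77592803 104.41396724]
[247  88  11  30 329] mean [[619.97433063  48.20147683]] axis [0.21353379 0.97693568] 77.67047773033939 ((619.96484375, 48.26129913330078), (25.225080490112305, 9.084062576293945), 77.4248275756836)
pred px [247.94684469 182.11334315]
[244 180   8   4  23] mean [[621.98182702  51.64027112]] axis [0.24133366 0.9704422 ] 76.03473259116798 ((621.7186889648438, 51.35047149658203), (24.18691062927246, 8.630596160888672), 76.23440551757812)
head corners pred [array([235.0205085 , 228.95985379]), array([267.35227683, 228.96332877]), array([234.1863063, 183.6184754]), array([268.19750676, 183.62218948])]
```

Run:
```python
from m import *
c=load("w8.png");f=c["frame"];g=f.max(2)
for x in(246,251,256): print(x,[(r,*f[r,x]) for r in range(172,200,1)] if x==251 else g[172:200,x].tolist())
for r in(184,187,190): print(r,g[r,225:278].tolist())
cv2.imwrite("pics/w8c.png",cv2.resize(f[130:240,190:310],None,fx=5,fy=5,interpolation=2))
```

```text
246 [37, 36, 36, 88, 112, 240, 255, 255, 255, 255, 255, 255, 255, 255, 241, 28, 31, 31, 30, 32, 31, 29, 34, 35, 40, 42, 43, 43]
251 [(172, np.uint8(36), np.uint8(32), np.uint8(34)), (173, np.uint8(37), np.uint8(36), np.uint8(35)), (174, np.uint8(39), np.uint8(36), np.uint8(35)), (175, np.uint8(46), np.uint8(87), np.uint8(18)), (176, np.uint8(51), np.uint8(109), np.uint8(0)), (177, np.uint8(202), np.uint8(157), np.uint8(38)), (178, np.uint8(255), np.uint8(220), np.uint8(86)), (179, np.uint8(255), np.uint8(227), np.uint8(99)), (180, np.uint8(255), np.uint8(217), np.uint8(94)), (181, np.uint8(255), np.uint8(217), np.uint8(91)), (182, np.uint8(255), np.uint8(218), np.uint8(91)), (183, np.uint8(255), np.uint8(217), np.uint8(91)), (184, np.uint8(255), np.uint8(218), np.uint8(95)), (185, np.uint8(255), np.uint8(217), np.uint8(94)), (186, np.uint8(241), np.uint8(142), np.uint8(63)), (187, np.uint8(31), np.uint8(27), np.uint8(29)), (188, np.uint8(31), np.uint8(30), np.uint8(30)), (189, np.uint8(31), np.uint8(29), np.uint8(29)), (190, np.uint8(33), np.uint8(31), np.uint8(32)), (191, np.uint8(3
[... 601 characters left out ...]
, 255, 255, 255, 255, 255, 255, 255, 255, 255, 255, 255, 255, 255, 255, 255, 255, 255, 255, 255, 255, 255, 255, 255, 255, 255, 255, 255, 255, 255, 255, 255, 255, 255, 255, 255, 255, 255, 255, 255, 255, 255, 255, 255, 255]
187 [255, 255, 255, 255, 255, 255, 255, 255, 255, 255, 250, 137, 114, 30, 31, 31, 28, 30, 30, 31, 32, 28, 29, 32, 29, 30, 31, 28, 31, 32, 32, 32, 29, 29, 29, 28, 31, 31, 30, 28, 54, 150, 240, 254, 255, 255, 255, 255, 255, 255, 255, 255, 255]
190 [255, 255, 255, 255, 255, 255, 255, 255, 255, 239, 28, 32, 30, 28, 29, 32, 30, 29, 27, 33, 32, 30, 30, 33, 29, 28, 33, 30, 30, 32, 33, 29, 31, 29, 32, 31, 26, 32, 28, 32, 28, 30, 30, 155, 253, 255, 255, 255, 255, 255, 255, 255, 255]
```

step_arm(targets="1 0.08 0 0;2 0 0 0;2.5 0 0 0;1.7 0 0 0;0.75 0 0 0;0 0 0 0;0 0 0.8 0;0 0 1 0;0 0 0.8 0;0 0 0.4 0;0 0 0 0;0 0 0 0")

```text
time_s: 17.65
tcp_pos: [0.6197, 0.0478, 0.1113]
ee_rot: [[-0.216, -0.976, -0.001], [-0.976, 0.216, -0.001], [0.001, 0.001, -1.0]]
wrist_force: [0.1, -0.8, -0.2]
gripper_width: 0.228
gripper_force: 30.0
```

Run:
```python
from m import *
c=load("w8.png");tc=np.array([.6376,.1239,.1421]);R=np.array([[-.2179,-.976,0],[-.976,.2179,0],[0,0,-1.]])
for x in(.0168,.019): print(x,[proj(c,[tc+R@np.array([x,0,z])])[0][1].round(1) for z in(.0524,.0284)])
print(c["frame"].max(2)[186:215,251].tolist())
c=cap("wrist");s=sense();save(c,"w9.png");print(s["time_s"],s["tcp_pos"],s["ee_rot"].round(4).tolist(),s["gripper_width"],s["wrist_force"],s["moment"]);patch(c,s,rad=30)
tc=s["tcp_pos"];R=s["ee_rot"]
print("head far edge pred",[proj(c,[tc+R@np.array([x,0,.0524])])[0].round(1) for x in(.0168,.019)]);print(c["frame"].max(2)[160:205,251].tolist())
t=cap("side");save(t,"s9.png",(190,140,310,260),5)
P=[tc+R@np.array([x,y,z]) for z in(-.0576,.0284,.0524) for x,y in((-.016,-.01),(.016,-.01),(.016,.01),(-.016,.01))];print(((proj(t,P)-[190,140])).round(1).tolist())
```

```text
0.0168 [np.float64(186.3), np.float64(196.5)]
0.019 [np.float64(183.6), np.float64(193.4)]
[241, 31, 31, 31, 33, 30, 31, 30, 28, 32, 37, 46, 39, 41, 72, 181, 218, 218, 219, 216, 216, 216, 217, 219, 218, 218, 217, 221, 220]
17.7 [0.61996893 0.04776024 0.11188399] [[-0.2162, -0.9763, -0.0], [-0.9763, 0.2162, -0.0003], [0.0003, -0.0001, -1.0]] 0.22622159086071278 [ 1.19755728  0.30241641 -1.49776906] [ 0.05692501 -0.07807834 -0.01190469]
pred px [250.72755417 197.98320193]
[246 183  11   4  44] mean [[617.6122551   37.75942023]] axis [ 0.97634027 -0.21623987] -12.488278198421291 ((617.6123657226562, 37.760353088378906), (2.6940395832061768, 8.622332572937012), 77.51233673095703)
head far edge pred [array([250.8, 186.5]), array([250.8, 183.8])]
[122, 119, 123, 121, 121, 119, 122, 122, 121, 118, 118, 114, 119, 119, 119, 119, 119, 118, 120, 118, 118, 117, 128, 191, 228, 228, 150, 31, 36, 32, 33, 31, 33, 32, 30, 35, 38, 45, 44, 45, 75, 192, 227, 228, 227]
[[45.2, 36.0], [55.3, 30.7], [59.8, 35.1], [49.6, 40.5], [46.4, 57.7], [55.8, 52.6], [60.1, 56.9], [50.6, 62.2], [46.7, 63.3], [56.0, 58.2], [60.2, 62.5], [50.8, 67.8]]
```

step_arm(targets="0.1 0 0.5 0;0 0 0.6 0;0 0 0.5 0;0 0 0.3 0;0 0 0 0;0 0 0 0;0 0 0 0;0 0 0 0;0 0 0 0")

```text
time_s: 18.5
tcp_pos: [0.6197, 0.0464, 0.0934]
ee_rot: [[-0.217, -0.976, 0.001], [-0.976, 0.217, 0.0], [-0.0, -0.001, -1.0]]
wrist_force: [-0.2, 0.9, 0.2]
gripper_width: 0.233
gripper_force: 30.0
```

Run:
```python
from m import *
for i in range(3):
    c=cap("wrist");s=sense();print(s["time_s"],s["tcp_pos"],s["ee_rot"].round(4).tolist(),s["gripper_width"],s["wrist_force"])
patch(c,s,rad=30)
g=c["frame"].max(2);print(g[165:205,251].tolist())
tc=s["tcp_pos"];R=s["ee_rot"];print([proj(c,[tc+R@np.array([.0168,0,z])])[0].round(1) for z in(.0524,.0284)])
print(proj(c,[[.6199-.217*.013,.0483-.976*.013,.032]]))
```

```text
18.55 [0.61964435 0.04643747 0.09330113] [[-0.2169, -0.9762, 0.0005], [-0.9762, 0.2169, 0.0001], [-0.0002, -0.0004, -1.0]] 0.22626609323806463 [-0.18929165  0.69811746 -1.16954613]
18.6 [0.61961089 0.04640969 0.09330599] [[-0.217, -0.9762, 0.0004], [-0.9762, 0.217, 0.0001], [-0.0002, -0.0004, -1.0]] 0.2284316696234132 [-0.02407716 -0.66483016 -0.98525303]
18.65 [0.61959666 0.04641247 0.0932427 ] [[-0.217, -0.9762, 0.0004], [-0.9762, 0.217, 0.0001], [-0.0002, -0.0003, -1.0]] 0.22622239212236153 [ 0.49383836  0.11677148 -1.43304374]
pred px [251.12885323 206.7533894 ]
[121, 125, 121, 122, 122, 118, 120, 122, 121, 119, 119, 121, 120, 122, 122, 121, 121, 119, 123, 122, 120, 76, 36, 35, 34, 34, 30, 32, 35, 33, 40, 40, 44, 45, 45, 75, 193, 227, 227, 228]
[array([251.3, 186.2]), array([251.3, 196.4])]
[[251.48187715 189.83388404]]
```

step_arm(targets="0 0 0.08 0;0 0 0 0;0 0 0 0;0 0 0 0;0 0 0 0;0 0 0 0;0 0 0 0;0 0 0 0;0 0 0 0;0 0 0 0")

```text
time_s: 19.48
tcp_pos: [0.6195, 0.0464, 0.0922]
ee_rot: [[-0.217, -0.976, -0.0], [-0.976, 0.217, -0.0], [0.0, 0.0, -1.0]]
wrist_force: [-0.3, 0.6, -1.5]
gripper_width: 0.227
gripper_force: 30.0
```

Run:
```python
from h import *
s=sense();print(s["tcp_pos"],s["joint_velocities"].round(2),s["wrist_force"],s["gripper_width"]);print(r.finish_job())
```

```text
[0.61948537 0.0463984  0.09223864] [ 0.01  0.08 -0.02 -0.08  0.04 -0.08] [-0.25570594  0.60377216 -1.46321466] 0.22726701969299137
the job is handed in; nothing more can be done
None
```

The job is handed in after 19.5 s (no verdict returned): the brush is released fully home in the resin bottle, and the lamp is held upright and still about 8 mm above the copper strip, centred to about 1 mm and aligned with it by my camera estimate.

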